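Turn the stirrer's speed knob up four clicks and press start

TASK

The open sample on the magnetic stirrer has to be stirred faster: with a fingertip, gently push the black click-stop speed knob round clockwise (seen from above) by exactly four clicks from where it stands now, without running past the fourth, and take the finger off it. Then press the green start key all the way down and let it come up again. Push the knob, do not pinch it; do not press the red stop key, and leave the open jar, its cap and the other sample jar where they stand.

Things in the scene. Friction and masses are not known exactly. Their poses are not given: they have to be found in the camera images.
- stirrer: Fixed white magnetic stirrer, 200 mm (its x) by 140 mm (its y). Grey control deck on the front (-x) half, 44 mm above the worktop; round white plate 105 mm across on the rear half, centre at x = +45 mm, y = 0, top at 57 mm. Origin: centre of the underside, on the worktop; x points from the deck to the plate, y left, z up.
- dial_axis (a point): On the black knob's vertical turning axis, 60 mm above the worktop, half-way up its bar; at x = -55, y = +25 mm of the stirrer. A flat round skirt 49 mm across (top 50 mm above the worktop) carries the bar. Nine white dots on the deck, 30 mm from the axis and growing clockwise, mark the stops. Nothing else stands above the deck within 45 mm of the axis.
- pointer_tip (a point): On the pointer end (white line) of the knob's bar, 22 mm from the axis, 60 mm above the worktop; goes round with the knob. The bar is upright, centred on the axis, 46 mm long, 10 mm thick, from 50 to 70 mm above the worktop, with a round hub 20 mm across (to 64 mm) at its middle. Push the bar's side near one end.
- dial_knob (a joint): Turn of the knob, rad: 0 at the lowest stop (pointer 120 degrees anticlockwise of the stirrer's +x, from above), growing clockwise to 4.19. Nine click stops 0.524 (30 degrees) apart; a spring roller holds the knob in each: it takes about 0.08 N m (4 to 5 N near the bar's end) to leave one; past half-way the knob snaps ahead into the next. Starts at one of the four lowest stops.
- start_key (a joint): Travel of the green start key, m: 0 up, 0.004 fully down. A spring pushes it up with 1.5 N at the top and 3.5 N at the bottom.
- start_key_top (a point): Centre of the top of the round green start key, 19 mm across, 51.5 mm above the worktop, at x = -34 mm, y = -47 mm of the stirrer; it is pressed straight down and goes 4 mm.
- stop_key (a joint): Travel of the red stop key, m: 0 up, 0.004 fully down; not to be pressed.
- stop_key_top (a point): Centre of the top of the round red stop key, 19 mm across, 51.5 mm above the worktop, 46 mm in front (-x of the stirrer) of the start key.
- open_sample: Loose open sample jar, 43 mm across, 54 mm high, standing on the stirrer's plate; origin at the centre of its underside. To be left alone.
- jar_cap: Loose black jar cap, 45 mm across, 16 mm high, lying on the worktop to the left of the stirrer; origin at the centre of its underside. To be left alone.
- next_jar: Loose closed sample jar with a black cap, 45 mm across, 61 mm high, on the worktop to the right of the stirrer; origin at the centre of its underside. To be left alone.

How it is judged:
By the outcome, as a careful person would: the job done as asked, in the order asked, and still so for the second after the job is handed in, with the robot touching nothing.
It also fails if it takes over 54 s, if anything falls off the work surface, if the arm or the gripper's body presses on something with over 40 N, if the wrist force passes 120 N, or if a joint passes its speed limit or range.

ROBOT

A 6-joint arm with a two-finger parallel gripper is mounted at the origin on a cart in front of the work surface, level with it; the furniture and walls round the work are solid. World frame = base frame: x ahead of the robot, y to its left, z up, the work surface at z = 0. Lengths are in m, angles in rad, forces in N, time in s.
With the tool pointing down it reaches from about 0.35 to 0.775 m from the base axis. Payload 5.5 kg.
Tool frame: the origin (TCP) lies at the very end of the fingers, on their centre line; the grasp point (between the pads) lies 19 mm behind it (grip_point_offset is the distance from the TCP to the grasp point, in m); z points along the fingers, y is the direction in which the jaws open and shut (so a half turn about z gives the same grasp; the last joint's range is limited). The gripper opens to 85 mm and grips with 20 to 120 N. Pads are 22 mm wide; open, the fingers measure 114 mm over their backs; the gripper's body (76 mm by 85 mm) begins 54 mm behind the grasp point. The pads swing forward as they close: fully open they stand 13 mm farther back than shut.
Start: joints at [1.136, 0.313, 0.046, 1.304, 0, 1.431], TCP at [0.167, 0.55, 0.231] pointing down, gripper open.
Joint ranges: [-2.76, 2.76], [-0.86, 1.69], [-1.03, 1.26], [-2.2, 2.34], [-1.47, 1.5], [-3.14, 3.14]. Speed limits (rad/s): [2.57, 2.57, 3.14, 3.14, 3.14, 3.14].

INTERFACE

Orientations are given as a unit quaternion [w, x, y, z].
In Python, from workcell import * gives the robot as it stands.
- The arm moves only by the shell command python3 -m crank 'ROWS' [OPENING] [FORCE]. ROWS is a JSON object of lists of equal length, an entry for each row: "travel": the shift along the tool's x, y, z in units of 40 mm (1.0 is 40 mm), a list of three; "turn": the turn about the tool's z in rad. In form: {"travel": [[x, y, z], ...], "turn": [turn, ...]}. A call has 1 to 5 rows; each row is the pose to reach, as a shift and turn from the pose commanded when the call began, along the tool's axes at that moment; what a row does not reach only later rows make up. A row lasts 1/12 s, in which the tool goes at most 41.7 mm and 7.16 degrees, less where a joint would pass 70% of its speed; a pose out of reach is approached as far as the arm can. A call with a gripper value outside its range is refused whole. OPENING is the finger opening in mm, from 0 to 85.4, set as the call begins (- or left out, the last holds). The fingers move at their own pace and stop on an object; FORCE is the grip in N (left out, the last holds). Time passes only in rows, so rows that repeat a pose let the fingers close. It gives the time, the measured TCP pose, the force and the opening at its end, in the units of the state.
- get_state(): the state, without advancing time (a new reading comes with each control period).
- read_camera(name): name is "side" or "top"; returns a dict with "image" (420x560x3 uint8, red, green, blue), "K" (3x3 intrinsics, pixels), "R" (3x3) and "t" (3): a world point X has camera coordinates R X + t. Camera axes: x right, y down, z forward; pixel columns grow to the right and rows downward; lengths in m; the calibration is good to about 2 mm. A picture is of the moment at which its call begins. There is no depth.
- hand_in(): hands the job in, once; it reports no verdict.
The state is a dict: "clock": time; "joint_pos": joint angles; "qvel": joint speeds; "tau": joint torques, N m; "tcp_pos": TCP position; "orientation": TCP orientation; "wrist_force": force on the tool from outside, world axes, zero at the start; "ft_torque": the same for the moment, N m; "finger_gap": finger opening in m.
Only numpy, scipy, OpenCV 4.12 (cv2) and the standard library are available. Lean on these libraries where they do the work, as an engineer would, in place of code of your own. Each camera call takes 0.05 s, during which the arm holds its last target. There are 200 camera calls.

## Working session

There is one attempt and no reset: what is moved stays moved. The work goes in short steps, Python scripts to look and compute and a shell command to move; the robot and the scene stay as the last step left them, time stands still between calls to the robot, and variables do not carry over. Pictures are saved under pics/ and viewed, about 8 in all and at most 12, crops included, and the job is handed in when it is done.

```bash
mkdir -p pics; python3 - <<'E'
from workcell import *
import cv2
for n in ("top","side"):
    c=read_camera(n); cv2.imwrite(f"pics/{n}0.png",c["image"][:,:,::-1]); print(n,c["K"].tolist(),c["R"].round(4).tolist(),c["t"].round(4).tolist())
s=get_state(); print(s)
E
```

```text
top [[437.6192638124696, 0.0, 278.5118677075995], [0.0, 437.6192638124696, 208.12120843506088], [0.0, 0.0, 1.0]] [[0.0139, -0.9997, 0.0198], [-0.9836, -0.0172, -0.1794], [0.1797, -0.017, -0.9836]] [-0.2824, 0.5413, 0.8254]
side [[441.3829354758187, 0.0, 282.4177897189597], [0.0, 441.3829354758187, 217.7952729417108], [0.0, 0.0, 1.0]] [[-0.9517, -0.3065, -0.018], [-0.1724, 0.582, -0.7947], [0.2541, -0.7532, -0.6067]] [0.431, 0.2926, 0.5655]
{'clock': 0.1, 'joint_pos': array([ 1.13642419e+00,  3.13930711e-01,  4.50773269e-02,  1.30361240e+00,
       -4.07311213e-05,  1.43118327e+00]), 'qvel': array([ 0.00067001, -0.0024456 ,  0.00222748,  0.00142206,  0.00070549,
       -0.00055621]), 'tau': array([ 3.29310373e-03, -4.81725168e+01,  2.99244100e+01,  1.26551336e-02,
       -8.41065321e-05, -1.48243593e-06]), 'tcp_pos': array([0.16687148, 0.54976268, 0.23048873]), 'orientation': array([-2.16753761e-04,  1.46846524e-01,  9.89158936e-01, -8.06354249e-04]), 'wrist_force': array([-0.91917633, -0.69767365, -0.33967913]), 'ft_torque': array([ 0.00411481, -0.03529334,  0.00114613]), 'finger_gap': 0.08555052006251093}
```

View pics/top0.png

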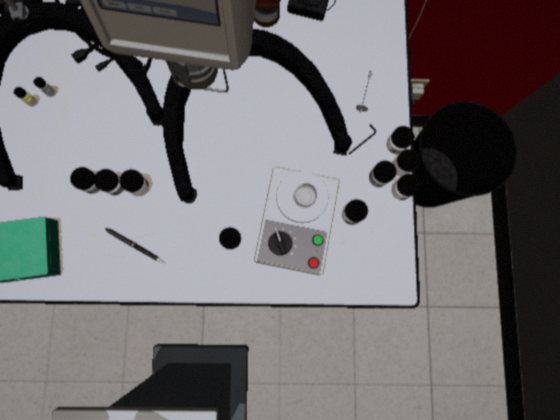

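View pics/side0.png

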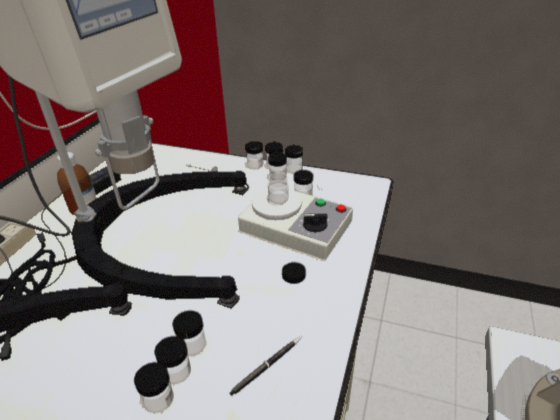

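Top: stirrer about (257-340, 167-273), knob at (280,243), start key (318,240), stop key (313,263). Side: knob at (315,220), green key (320,202). I'll enlarge both.

```bash
python3 - <<'E'
import cv2, numpy as np
a=cv2.imread("pics/top0.png")[160:280,240:350]; b=cv2.imread("pics/side0.png")[165:255,232:362]
a=cv2.resize(a,(550,600),interpolation=cv2.INTER_CUBIC)
b=cv2.resize(b,(780,540),interpolation=cv2.INTER_CUBIC)
cv2.imwrite("pics/a.png",a);cv2.imwrite("pics/b.png",b)
E
```

```text
(no output)
```

View pics/a.png

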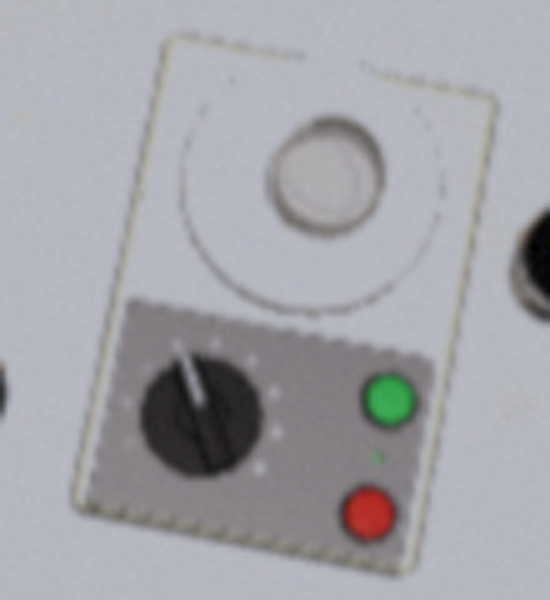

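View pics/b.png

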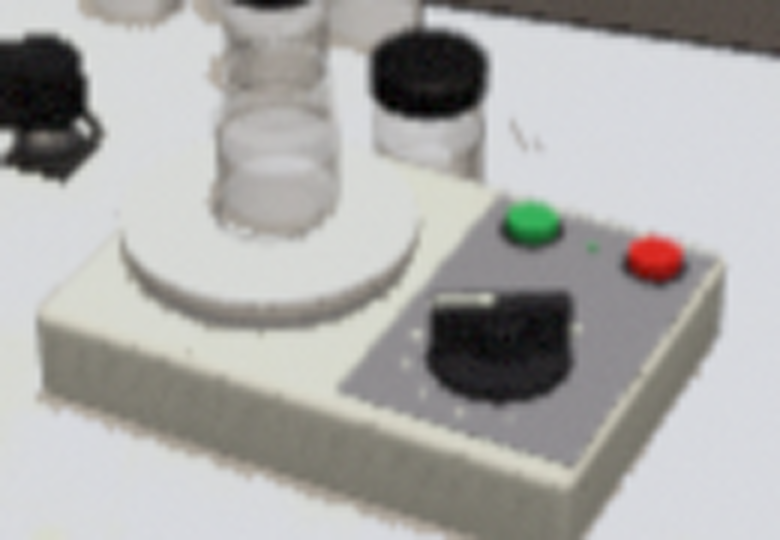

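```bash
cat > h.py <<'E'
from workcell import *
import numpy as np, cv2
from scipy.optimize import least_squares
def cam(n,save=None):
    c=read_camera(n)
    if save: cv2.imwrite(f"pics/{save}.png",c["image"][:,:,::-1])
    c["P"]=c["K"]@np.c_[c["R"],c["t"]]; return c
def proj(P,X):
    q=P@np.append(X,1); return q[:2]/q[2]
def tri(P1,a,P2,b):
    X=cv2.triangulatePoints(P1,P2,np.array(a,float).reshape(2,1),np.array(b,float).reshape(2,1))[:,0]; return X[:3]/X[3]
E
python3 - <<'E'
from h import *
T=cam("top")["P"];S=cam("side")["P"]
tp=lambda u,v:((u+.5)/5-.5+240,(v+.5)/5-.5+160)
sp=lambda u,v:((u+.5)/6-.5+232,(v+.5)/6-.5+165)
for n,a,b in (("green",(389,400),(532,218)),("red",(369,514),(655,256)),("skirt",(201,415),(500,352)),("tip",(182,350),(434,302))):
    X=tri(T,tp(*a),S,sp(*b)); print(n,X.round(4),(proj(T,X)-tp(*a)).round(1),(proj(S,X)-sp(*b)).round(1))
obs=[(T,tp(389,400),(-.034,-.047,.0515)),(T,tp(369,514),(-.080,-.047,.0515)),(T,tp(201,415),(-.055,.025,.05)),(S,sp(532,218),(-.034,-.047,.0515)),(S,sp(655,256),(-.080,-.047,.0515)),
(T,tp(168,38),(.1,.07,.044)),(T,tp(492,98),(.1,-.07,.044))]
W=lambda p,l:np.array([p[0]+np.cos(p[2])*l[0]-np.sin(p[2])*l[1],p[1]+np.sin(p[2])*l[0]+np.cos(p[2])*l[1],l[2]])
r=least_squares(lambda p:np.concatenate([proj(P,W(p,l))-o for P,o,l in obs]),[.45,-.3,0])
p=r.x;print(p.round(4),r.fun.reshape(-1,2).round(1).tolist())
for l in((-.055,.025,.06),(-.034,-.047,.0515),(-.08,-.047,.0515)):print(W(p,l).round(4))
for k in range(9):
    a=np.radians(120-30*k); print(k,[ (np.array(proj(T,W(p,(-.055+.022*np.cos(a),.025+.022*np.sin(a),.07))))-[240,160])*5],[ (np.array(proj(S,W(p,(-.055+.022*np.cos(a),.025+.022*np.sin(a),.07))))-[232,165])*6])
E
```

```text
green [ 0.483  -0.3522  0.05  ] [0.1 0.4] [-0.4 -0.1]
red [ 0.4379 -0.3444  0.0484] [0.1 0.5] [-0.4 -0.1]
skirt [ 0.4756 -0.2777  0.0484] [0.1 0.6] [-0.6 -0.1]
tip [ 0.4973 -0.2697  0.0703] [0.2 1.3] [-1.2 -0.2]
[ 0.5244 -0.3112 -0.1771] [[-0.2, 0.5], [-0.3, 0.6], [-0.3, 1.0], [-0.2, -0.4], [-0.2, -1.0], [-1.0, -1.3], [1.1, -0.4]]
[ 0.4746 -0.2769  0.06  ]
[ 0.4826 -0.3515  0.0515]
[ 0.4373 -0.3433  0.0515]
0 [array([144.78023219, 431.34642845])] [array([504.4774864 , 339.89336863])]
1 [array([142.81391712, 402.01091893])] [array([468.84756525, 335.41714328])]
2 [array([155.76786782, 375.72007434])] [array([441.45473841, 320.8489838 ])]
3 [array([180.10357808, 359.44832601])] [array([429.68673735, 300.40863539])]
4 [array([209.32699759, 357.46263287])] [array([436.26933016, 279.7415448 ])]
5 [array([235.70161162, 370.27150296])] [array([458.97722488, 264.24478722])]
6 [array([252.22824795, 394.51198372])] [array([491.68070453, 257.7694609 ])]
7 [array([254.452933  , 423.78227783])] [array([526.01984151, 261.88328361])]
8 [array([241.68531483, 450.26399883])] [array([553.25203328, 275.61002307])]
```

Pointer is at stop 3 (stirrer angle +30°), so the target is stop 7. I'll push the tail end with the closed fingers. First the approach.

```bash

python3 -m crank '{"travel":[[-0.8,-0.5,0],[-1.6,-1.0,0],[-2.5,-1.6,0],[-3.4,-2.1,0],[-4.25,-2.65,0]],"turn":[0,0,0,0,0]}' 0 40
python3 -m crank '{"travel":[[-0.85,-0.53,0],[-1.7,-1.06,0],[-2.55,-1.59,0],[-3.4,-2.12,0],[-4.25,-2.65,0]],"turn":[0,0,0,0,0]}'
python3 -m crank '{"travel":[[-0.3,-0.85,0],[-0.6,-1.7,0],[-0.95,-2.6,0],[-1.25,-3.5,0],[-1.6,-4.4,0]],"turn":[0,0,0,0,0]}'
python3 -m crank '{"travel":[[-0.3,-0.85,0],[-0.6,-1.7,0],[-0.95,-2.6,0],[-1.25,-3.5,0],[-1.6,-4.4,0]],"turn":[0,0,0,0,0]}'
python3 -m crank '{"travel":[[-0.3,-0.85,0],[-0.6,-1.7,0],[-0.95,-2.6,0],[-1.25,-3.5,0],[-1.6,-4.3,0]],"turn":[0,0,0,0,0]}'
python3 -m crank '{"travel":[[0,0,0.3],[0,0,0.7],[0,0,1.2],[0,0,1.6],[0,0,2.0]],"turn":[0.11,0.22,0.33,0.44,0.55]}'
python3 -m crank '{"travel":[[0,0,0],[0,0,0],[0,0,0],[0,0,0],[0,0,0]],"turn":[0.11,0.22,0.33,0.375,0.375]}'
cat > st.py <<'E'
from h import *
s=get_state();w,x,y,z=s["orientation"];yaw=np.degrees(np.arctan2(2*(x*y+w*z),1-2*(y*y+z*z)))
print("t",round(s["clock"],2),"tcp",s["tcp_pos"].round(4),"yaw",yaw.round(2),"F",s["wrist_force"].round(2),"gap",round(s["finger_gap"],4),"q6",s["joint_pos"][5].round(2))
a=np.radians(yaw);d=np.array([.475,-.277])-s["tcp_pos"][:2]
print("axis in tool mm",(1e3*np.array([d@[np.cos(a),np.sin(a)],d@[np.sin(a),-np.cos(a)]])).round(1))
E
python3 st.py
python3 - <<'E'
from h import *
a=cam("top")["image"][140:290,220:370,::-1];b=cam("side")["image"][100:265,212:372,::-1]
cv2.imwrite("pics/c.png",np.hstack([cv2.resize(a,(400,400),interpolation=2),cv2.resize(b,(400,400),interpolation=2)]))
E
```

```text
clock: 0.62
tcp_pos: [0.2998, 0.3981, 0.2312]
orientation: [0.0, 0.146, 0.989, 0.0]
wrist_force: [0.7, 0.1, -0.6]
finger_gap: 0.0256
clock: 1.03
tcp_pos: [0.4317, 0.2468, 0.2314]
orientation: [0.0, 0.147, 0.989, 0.0]
wrist_force: [0.4, 2.1, 0.2]
finger_gap: 0.0003
clock: 1.45
tcp_pos: [0.4403, 0.0599, 0.2312]
orientation: [-0.0, 0.147, 0.989, 0.0]
wrist_force: [0.0, -0.2, -0.0]
finger_gap: -0.0003
clock: 1.87
tcp_pos: [0.4504, -0.1271, 0.2313]
orientation: [0.0, 0.147, 0.989, 0.0]
wrist_force: [0.8, 0.8, 0.7]
finger_gap: -0.0001
clock: 2.28
tcp_pos: [0.4616, -0.3108, 0.2311]
orientation: [-0.0, 0.147, 0.989, 0.0]
wrist_force: [1.2, -0.2, 0.1]
finger_gap: -0.0001
clock: 2.7
tcp_pos: [0.4619, -0.3085, 0.15]
orientation: [-0.0, 0.413, 0.911, 0.0]
wrist_force: [0.2, 0.2, 0.3]
finger_gap: 0.0001
clock: 3.12
tcp_pos: [0.4621, -0.3084, 0.151]
orientation: [-0.0, 0.573, 0.819, 0.0]
wrist_force: [0.2, -0.0, 0.4]
finger_gap: 0.0001
t 3.12 tcp [ 0.4621 -0.3084  0.151 ] yaw 110.05 F [ 0.24 -0.04  0.41] gap 0.0001 q6 0.49
axis in tool mm [25.1 22.9]
```

View pics/c.png

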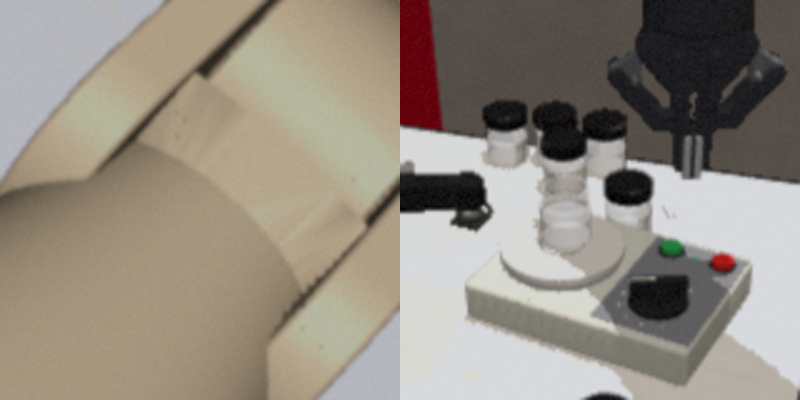

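The closed fingertips, about 20 mm wide along y, hang above the deck beside the knob's tail, at (692,178) in the side panel. I'll lower them and check the tip height in the side view.

```bash

python3 -m crank '{"travel":[[0,0,0.4],[0,0,0.8],[0,0,1.2],[0,0,1.6],[0,0,1.8]],"turn":[0,0,0,0,0]}' >/dev/null
python3 -m crank '{"travel":[[0,0,0.15],[0,0,0.3],[0,0,0.45],[0,0,0.55],[0,0,0.55]],"turn":[0,0,0,0,0]}' >/dev/null
python3 st.py
python3 - <<'E'
from h import *
c=cam("side");b=c["image"][150:255,262:372,::-1]
cv2.imwrite("pics/d.png",cv2.resize(b,(660,630)[:2],interpolation=2)[:600])
p=get_state()["tcp_pos"];print("tcp in crop",(proj(c["P"],p)-[262,150])*6)
A=np.array([16.,22.5])
for d in range(3,16,3):
    t=np.radians(d);R=np.array([[np.cos(t),-np.sin(t)],[np.sin(t),np.cos(t)]]);print(d,((A-R@A)/40).round(3),t.round(4))
E
```

```text
t 4.05 tcp [ 0.4621 -0.3084  0.0567] yaw 110.12 F [-0.5  -0.3   0.03] gap -0.0005 q6 0.49
axis in tool mm [25.  22.9]
tcp in crop [376.89318879 370.26412941]
3 [ 0.03 -0.02] 0.0524
6 [ 0.061 -0.039] 0.1047
9 [ 0.093 -0.056] 0.1571
12 [ 0.126 -0.071] 0.2094
15 [ 0.159 -0.084] 0.2618
```

View pics/d.png

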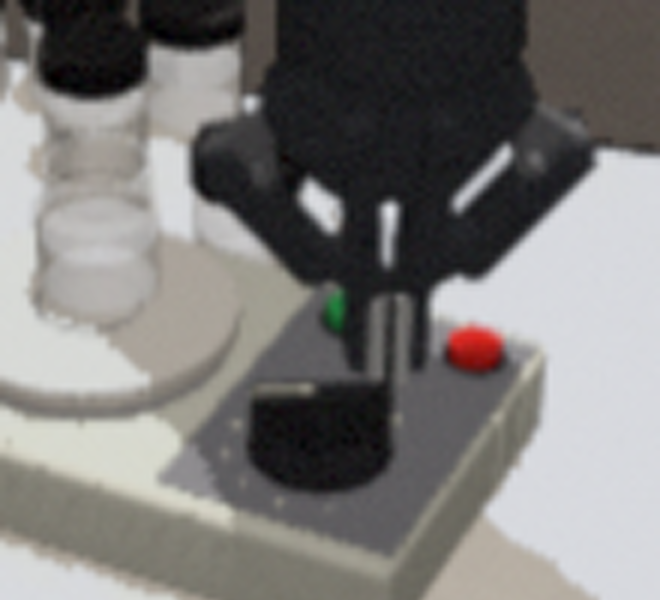

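Tip is where expected, at (388,375), low behind the knob's tail and clear of the red key. Next I'll close the gap slowly and watch the force.

```bash

python3 -m crank '{"travel":[[0.03,0,0],[0.06,0,0],[0.1,0,0],[0.13,0,0],[0.16,0,0]],"turn":[0,0,0,0,0]}' |grep -E "tcp|force"
python3 -m crank '{"travel":[[0.01,0,0],[0.02,0,0],[0.03,0,0],[0.03,0,0],[0.03,0,0]],"turn":[0,0,0,0,0]}' |grep -E "tcp|force"
python3 -m crank '{"travel":[[0.01,0,0],[0.02,0,0],[0.03,0,0],[0.03,0,0],[0.03,0,0]],"turn":[0,0,0,0,0]}' |grep -E "tcp|force"
python3 st.py
```

```text
tcp_pos: [0.4601, -0.3024, 0.0575]
wrist_force: [-0.1, 1.0, 0.6]
tcp_pos: [0.4598, -0.3016, 0.0573]
wrist_force: [-0.9, 0.5, -0.3]
tcp_pos: [0.4596, -0.3012, 0.0574]
wrist_force: [1.2, -5.3, -2.5]
t 5.35 tcp [ 0.4596 -0.3012  0.0574] yaw 110.09 F [ 1.21 -5.29 -2.51] gap 0.0002 q6 0.49
axis in tool mm [17.5 22.7]
```

```bash

for i in 1 2 3; do python3 -m crank '{"travel":[[0.03,-0.02,0],[0.061,-0.039,0],[0.093,-0.056,0],[0.126,-0.071,0],[0.159,-0.084,0]],"turn":[0.0524,0.1047,0.1571,0.2094,0.2618]}' |grep -E "force"; done
python3 st.py
python3 - <<'E'
from h import *
a=cam("top")["image"][190:290,230:350,::-1];b=cam("side")["image"][170:255,262:364,::-1]
cv2.imwrite("pics/e.png",np.hstack([cv2.resize(a,(400,333),interpolation=2),cv2.resize(b,(400,333),interpolation=2)]))
E
```

```text
wrist_force: [-0.5, 0.8, -0.3]
wrist_force: [-0.0, -4.6, -3.0]
wrist_force: [-0.7, -0.6, 0.1]
t 6.6 tcp [ 0.4474 -0.2818  0.0571] yaw 64.97 F [-0.71 -0.64  0.07] gap -0.0001 q6 1.29
axis in tool mm [16. 23.]
```

View pics/e.png

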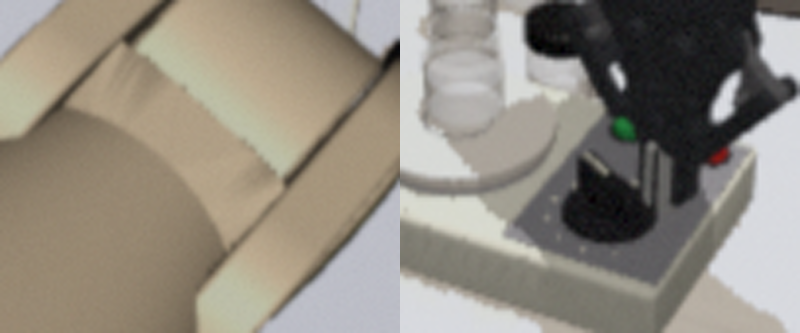

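Pointer tip at (585,153) in the side panel matches stop 5, so two clicks are done after 45° of push, as expected. Continuing to 90°.

```bash

for i in 1 2 3; do python3 -m crank '{"travel":[[0.03,-0.02,0],[0.061,-0.039,0],[0.093,-0.056,0],[0.126,-0.071,0],[0.159,-0.084,0]],"turn":[0.0524,0.1047,0.1571,0.2094,0.2618]}' |grep -E "force"; done
python3 -m crank '{"travel":[[0.03,-0.02,0],[0.061,-0.039,0],[0.061,-0.039,0]],"turn":[0.0524,0.1047,0.1047]}' |grep -E "force"
python3 -m crank '{"travel":[[0.03,-0.02,0],[0.061,-0.039,0],[0.061,-0.039,0]],"turn":[0.0524,0.1047,0.1047]}' |grep -E "force"
python3 st.py
python3 - <<'E'
from h import *
b=cam("side")["image"][170:255,262:364,::-1]
cv2.imwrite("pics/f.png",cv2.resize(b,(612,510),interpolation=2))
E
```

```text
wrist_force: [-1.7, -2.8, -0.1]
wrist_force: [0.3, -1.7, -0.5]
wrist_force: [0.1, -0.1, 0.1]
wrist_force: [-3.3, -1.8, 0.8]
wrist_force: [-2.9, 0.4, 1.0]
t 8.45 tcp [ 0.4552 -0.257   0.0571] yaw 8.18 F [-2.94  0.36  1.03] gap 0.0 q6 2.33
axis in tool mm [16.8 22.6]
```

View pics/f.png

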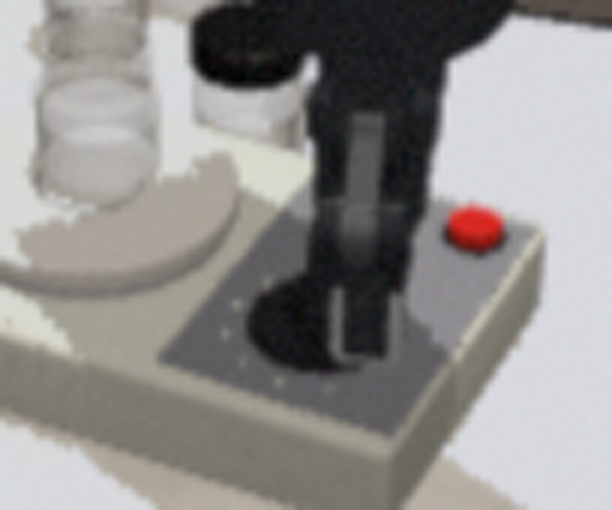

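The bar is hidden behind the finger. At 102° the push force is still about 3 N, so it hasn't snapped. I'll go on in small steps, to about 111°.

```bash

for i in 1 2 3; do python3 -m crank '{"travel":[[0.015,-0.01,0],[0.03,-0.02,0],[0.03,-0.02,0]],"turn":[0.026,0.0524,0.0524]}' |grep -E "force"; done
python3 st.py
```

```text
wrist_force: [-1.5, 1.1, 0.8]
wrist_force: [-0.4, -0.5, -0.7]
wrist_force: [0.1, -0.7, 0.2]
t 9.25 tcp [ 0.4599 -0.255   0.0574] yaw -0.78 F [ 0.15 -0.66  0.22] gap 0.0001 q6 2.5
axis in tool mm [15.4 21.8]
```

Force fell to zero, so it snapped. Back off, lift and look.

```bash

python3 -m crank '{"travel":[[-0.1,0,0],[-0.2,0,0],[-0.35,0,0],[-0.5,0,0],[-0.5,0,0]],"turn":[0,0,0,0,0]}' |grep -E "force"
python3 -m crank '{"travel":[[0,0,-0.5],[0,0,-1],[0,0,-1.6],[0,0,-2],[0,0,-2]],"turn":[0,0,0,0,0]}' |grep -E "force"
python3 st.py
python3 - <<'E'
from h import *
b=cam("side")["image"][165:255,232:362,::-1]
cv2.imwrite("pics/g.png",cv2.resize(b,(780,540),interpolation=2))
E
```

```text
wrist_force: [0.3, 0.5, -0.9]
wrist_force: [0.8, 0.1, -0.1]
t 10.08 tcp [ 0.4411 -0.2561  0.141 ] yaw -0.89 F [ 0.84  0.08 -0.14] gap -0.0001 q6 2.47
axis in tool mm [34.2 20.3]
```

View pics/g.png

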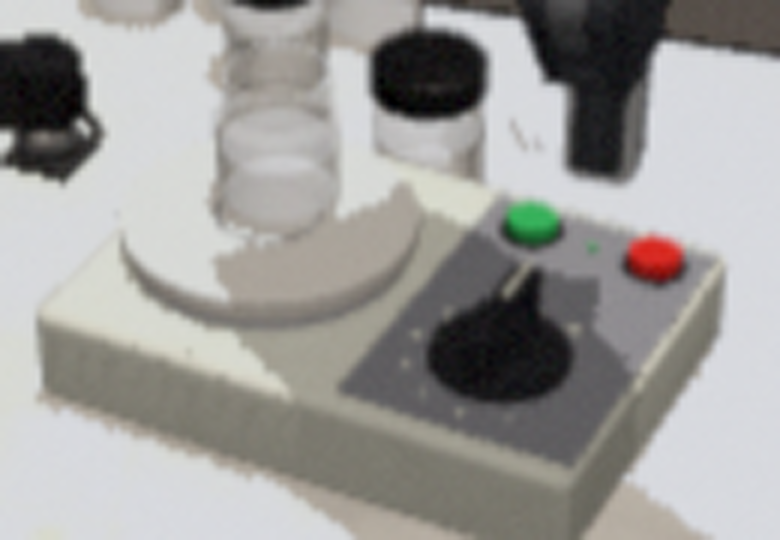

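Pointer tip at (530,262) matches the prediction for stop 7 (526,262), so it has turned exactly four clicks. Jar and cap look undisturbed. Now the green key.

```bash

python3 -m crank '{"travel":[[0.3,0.6,0],[0.6,1.2,0],[0.85,1.8,0],[1.07,2.37,0],[1.07,2.37,0]],"turn":[0,0,0,0,0]}' |grep -E "force"
python3 -m crank '{"travel":[[0,0,0.5],[0,0,1],[0,0,1.5],[0,0,1.95],[0,0,1.95]],"turn":[0,0,0,0,0]}' |grep -E "force"
python3 st.py
python3 - <<'E'
from h import *
c=cam("side");b=c["image"][165:255,262:362,::-1]
cv2.imwrite("pics/i.png",cv2.resize(b,(600,540),interpolation=2))
p=get_state()["tcp_pos"];print("tcp in crop",(proj(c["P"],p)-[262,165])*6)
E
```

```text
wrist_force: [1.2, -0.8, -0.1]
wrist_force: [-0.8, 1.2, -0.5]
t 10.97 tcp [ 0.4775 -0.347   0.0541] yaw -0.89 F [-0.83  1.18 -0.51] gap 0.0002 q6 2.39
axis in tool mm [ -3.6 -69.9]
tcp in crop [357.80627372 209.6982761 ]
```

View pics/i.png

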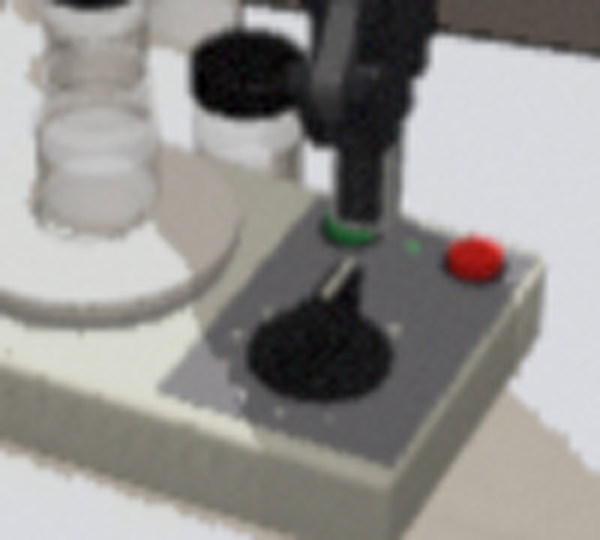

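The tip is over the green key but about 5 mm short in x and in y. I'll correct that, then press in steps while watching force and height.

```bash

python3 -m crank '{"travel":[[0.06,0.05,0],[0.125,0.11,0],[0.125,0.11,0]],"turn":[0,0,0]}' |grep -E "tcp|force"
for i in 1 2 3 4; do python3 -m crank '{"travel":[[0,0,0.025],[0,0,0.05],[0,0,0.05]],"turn":[0,0,0]}' |grep -E "tcp|force"; done
```

```text
tcp_pos: [0.487, -0.3559, 0.0607]
wrist_force: [0.2, 0.2, 0.1]
tcp_pos: [0.4857, -0.3545, 0.0576]
wrist_force: [-0.5, 0.3, -0.2]
tcp_pos: [0.4854, -0.3543, 0.055]
wrist_force: [0.4, -0.1, -0.5]
tcp_pos: [0.4854, -0.3544, 0.053]
wrist_force: [-0.7, -0.1, -0.7]
tcp_pos: [0.4856, -0.3546, 0.0512]
wrist_force: [0.2, 0.3, 1.2]
```

```bash

for i in 1 2 3; do python3 -m crank '{"travel":[[0,0,0.02],[0,0,0.04],[0,0,0.04]],"turn":[0,0,0]}' |grep -E "tcp|force"; done
```

```text
tcp_pos: [0.4856, -0.3545, 0.0497]
wrist_force: [-0.0, 0.0, 2.2]
tcp_pos: [0.4856, -0.3546, 0.0481]
wrist_force: [-0.1, -0.2, 3.1]
tcp_pos: [0.4856, -0.3546, 0.0475]
wrist_force: [-1.6, 1.5, 9.0]
```

Bottomed: 9 N against the 3.5 N spring, 4 mm down. I'll hold briefly with a touch more, then lift and retreat.

```bash

python3 -m crank '{"travel":[[0,0,0.02],[0,0,0.02],[0,0,0.02]],"turn":[0,0,0]}' |grep -E "tcp|force"
python3 -m crank '{"travel":[[0,0,-0.1],[0,0,-0.3],[0,0,-0.8],[0,0,-1.5],[0,0,-2.3]],"turn":[0,0,0,0,0]}' |grep -E "tcp|force"
python3 -m crank '{"travel":[[-0.4,0,-0.5],[-0.8,0,-1],[-1.2,0,-1.5],[-1.4,0,-1.8],[-1.4,0,-1.8]],"turn":[0,0,0,0,0]}' |grep -E "tcp|force"
python3 - <<'E'
from h import *
b=cam("side")["image"][165:285,232:362,::-1]
cv2.imwrite("pics/j.png",cv2.resize(b,(650,600),interpolation=2))
E
```

```text
tcp_pos: [0.4857, -0.3546, 0.0474]
wrist_force: [-4.2, 3.2, 13.4]
tcp_pos: [0.4844, -0.3534, 0.1369]
wrist_force: [1.3, -0.6, 0.3]
tcp_pos: [0.4294, -0.3547, 0.2127]
wrist_force: [0.4, -0.5, 0.2]
```

View pics/j.png

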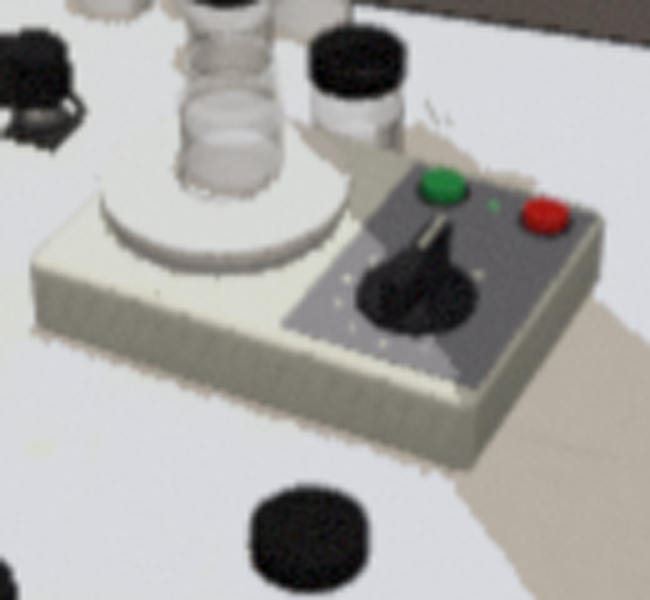

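Green key is up at (443,186), the pointer is at stop 7 with its tip at (442,218), and the red key, jars and cap are where they were. The robot is clear. Handing in.

```bash
python3 -c "
from workcell import *
print(hand_in())"
```

```text
the job is handed in; nothing more can be done
None
```

The knob is four clicks further clockwise, from stop 3 to stop 7 counting the lowest as 0. The green key was then pressed fully and came up again, and the job is handed in after about 15 s of robot time.

- **Knob:** I pushed the tail end of the bar round with the closed fingertips, using up to about 6 N. The force dropped to zero at the fourth snap. With the finger off, the side picture showed the pointer tip within about 1 pixel of where stop 7 should be.
- **Start key:** The tip reached 47.5 mm, which is 4 mm of travel. The force rose to 13 N against the 3.5 N spring, so the key was bottomed. In the last picture it is up again.
- **Everything else:** The red key, the open jar, its cap and the other jar showed no sign of having moved, judged by eye, and the arm ended clear with no contact force.

The arm settled a few millimetres off after fast moves, so I pressed the green key about 4 mm off its centre, still well on it. The knob's four clicks were confirmed from the side view only, because the arm blocked the top camera during the push.

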